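Stop the bench freezer, open its flap and present the vial cassette to the reader

TASK

The freezing run is over: press the mushroom stop button fully down, then turn its head clockwise as far as it goes to reset it. Then swing the freezer's flap wide open so that it stays up by itself, draw the vial cassette out of the well beneath by its grip, and present it to the flatbed reader: the program finishes while holding the cassette in the gripper, upright and still, about 10 cm above the reader's window, centred over it and with its long side along the window's long side. Leave the bottle and the tube rack where they stand.

Things in the scene. Friction and masses are not known exactly. Their poses are not given: they have to be found in the camera images.
- freezer: White bench freezer, fixed. Origin: centre of the underside of its 150 (x) x 200 (y) x 120 mm tall well housing; +x points away to the hinge side, z up. The well, open at the top at height 120 mm, is 110 (x) x 160 (y) mm inside with 20 mm walls and its floor at 20 mm. A grey vented block, 70 (x) x 200 (y) x 80 mm tall, adjoins it at the +x side.
- flap (a joint): Angle of the white cover flap (154 x 196 x 12 mm, 0.22 kg): 0 closed, grows as its near edge rises and swings over to +x; stop at 1.85 rad. The hinge line is parallel to the freezer's y. Its stiff hinge (0.25 N m friction) lets it stay at any angle; it may start slightly ajar (up to 0.1 rad).
- flap_hinge (a point): Point on the hinge line, mid-width: 75 mm to +x of the freezer's origin at 127 mm height, in the middle of the flap's thickness. Its axes turn with the flap.
- flap_tab (a point): Grip point of the grey upright tab on the flap's top: in the flap's frame 127 mm from the hinge (towards -x when closed) and 29 mm above the hinge line. The tab is 14 mm thick (along freezer y), 24 mm along x and stands 34 mm above the flap's top face; the point is 11 mm below the tab's top. The near edge of the flap is 27 mm further. Pinched along y, the tab can pivot between the fingers, so the tool can stay upright while the flap swings.
- cassette: Loose aluminium vial cassette, about 0.16 kg, hidden under the flap, standing upright on the well's floor. Origin: centre of its underside, z up. Tray 44 (x) x 100 (y, the long side) x 16 mm tall, with 8 capped vials whose tops are at 52 mm; in the middle, on an 8 mm stem, a grey grip block 14 mm thick (y) x 28 mm (x) from 64 to 92 mm height.
- stop_box: Fixed grey control box, 90 x 90 x 60 mm tall, with the stop button upright in the middle of its top. Origin: centre of its underside.
- stop_head (a point): Point on the axis of the black mushroom head, 14 mm above the head's underside, 92 mm above the table when not pressed. The round head is 40 mm in diameter and 20 mm thick (78 to 98 mm above the table) with a 4 mm high ridge, 6 x 30 mm, on top; below it a 20 mm stem and, up to 64 mm, a 44 mm collar.
- stop_press (a joint): How far the mushroom head is pushed down: 0 up, 0.006 m fully down. A spring pushes it back up (1.5 N at the top, 4.5 N fully down).
- stop_turn (a joint): Turn of the mushroom head, growing clockwise seen from above, up to its stop at 1.2 rad; starts between 0 and 0.15. It stays where it is left (0.05 N m friction).
- reader: Fixed grey flatbed reader, 100 (x) x 140 (y) x 35 mm tall. Origin: centre of its underside, z up. Its dark window lies in its top; the long side of reader and window is along y.
- reader_window (a point): Centre of the reader's window, on its top face 35 mm above the table; the window is 50 (x) x 106 (y) mm, axes as the reader's.
- bottle: Loose white bottle, 60 mm in diameter, 150 mm tall; bystander. Origin: centre of its underside.
- rack: Loose grey tube rack with white tubes, 60 x 100 x 55 mm tall; bystander. Origin: centre of its underside.
There are look-alikes about, which are no part of the job. What is shaped like the stop_box but orange is not meant.

How it is judged (in metres and radians):
On the way, in this order (a step that is already met when the one before it is completed fails the run):
1. the mushroom head is pressed down (5 mm or more) (value of joint stop_press above 0.005 m), for 0.1 s.
2. the head is turned clockwise to its stop (1.0 rad or more) (value of joint stop_turn above 1 rad), for 0.1 s.
3. the flap stands open (1.4 rad or more) (value of joint flap above 1.4 rad), for 0.2 s.
4. the cassette is drawn clear out of the well, in the gripper (z of cassette in the frame of freezer above 0.125 m and contact force between the fingers and cassette above 1 N), for 0.2 s.
At the end, for the whole second after the job is handed in: Head up (2 mm) and turned over 1.0 rad; flap over 1.4 rad; cassette held at rest by the fingers alone, underside 50-160 mm above the window, within 30 mm of its centre, tilt under 0.2, long sides within 0.3 rad; bystanders moved under 30 mm (value of joint stop_turn above 1 rad and value of joint stop_press below 0.002 m and value of joint flap above 1.4 rad and horizontal distance between cassette and reader_window below 0.03 m and z of cassette in the frame of reader_window between 0.05 and 0.16 m and angle between cassette's own z axis and vertical below 0.2 rad and angle between the y axis of cassette and the y axis of reader, either way round below 0.3 rad and contact force between the fingers and cassette above 1 N and contact force between cassette and reader below 0.1 N and contact force between cassette and freezer below 0.1 N and linear speed of cassette below 0.03 m/s and distance of each of bottle, rack from where it was at the start of the episode below 0.03 m); the arm keeps its last pose, push and grip.
It fails at once if the bottle is pushed away or tipped (distance of bottle from where it was at the start of the episode above 0.03 m or angle between bottle's own z axis and vertical above 0.4 rad).
It fails at once if the rack is pushed away or tipped (distance of rack from where it was at the start of the episode above 0.03 m or angle between rack's own z axis and vertical above 0.4 rad).
It fails at once if the cassette is tipped over (angle between cassette's own z axis and vertical above 0.8 rad).
It also fails if it takes over 72 s, if anything falls off the work surface, if the arm or the gripper's body presses on something with over 40 N, if the wrist force passes 120 N, or if a joint passes its speed limit or range.

ROBOT

A 6-joint arm with a two-finger parallel gripper is mounted at the origin on the work surface. World frame = base frame: x ahead of the robot, y to its left, z up, the work surface at z = 0. Lengths are in mm, angles in degrees, forces in N, time in s.
With the tool pointing down it reaches from about 350 to 875 mm from the base axis. Payload 4.2 kg.
Tool frame: the origin (TCP) lies at the very end of the fingers, on their centre line; the grasp point (between the pads) lies 19 mm behind it; z points along the fingers, y is the line along which they close (so a half turn about z gives the same grasp; the last joint's range is limited). The gripper opens to 85 mm and grips with 20 to 120 N. Pads are 22 mm wide; open, the fingers measure 114 mm over their backs; the gripper's body (76 mm by 85 mm) begins 54 mm behind the grasp point. The pads swing forward as they close: fully open they stand 13 mm farther back than shut.
Start: joints at [79.217, 22.042, 0.453, 0, -68.411, -14.817], TCP at [270.018, 563.64, 231.312] pointing down, gripper open.
Joint ranges: [-179.83, 179.83], [-69.29, 118.12], [-61.27, 80.66], [-181.25, 117.63], [-171.15, -9.14], [-177.46, 177.46]. Speed limits (degrees/s): [159.86, 159.86, 180, 180, 180, 180].

INTERFACE

Orientations are given as a 3x3 rotation matrix whose columns are the frame's x, y, z axes.
In Python, from bench import ctrl gives the robot as it stands. The module is installed in compiled form; this text tells all that it offers.
- The arm moves only by the shell command python3 -m handwheel 'ROWS' [FORCE]. ROWS is JSON, a list of rows, each a list of 7 numbers: the shift along the world's x, y, z in mm, then the turn, a rotation vector about the world's x, y, z in rad, then the opening, from 0 (shut) to 1 (fully open). In form: [[x, y, z, wx, wy, wz, claw], ...]. A call has exactly 8 rows; each row shifts and turns the commanded pose from where the row before left it; what a row does not reach is not made up. A row lasts 1/12 s, in which the tool goes at most 41.7 mm and 7.16 degrees, less where a joint would pass 70% of its speed; a pose out of reach is approached as far as the arm can. A call with a gripper value outside its range is refused whole. The fingers move at their own pace and stop on an object; FORCE is the grip in N (left out, the last holds). Time passes only in rows, so rows that do not move let the fingers close, or fill a call up. It gives the time, the measured TCP pose, the force, the opening and the grip force at its end, in the units of the state.
- ctrl.read_state(): the state, without advancing time (a new reading comes with each control period).
- ctrl.camera(name): name is "side" or "top"; returns a dict with "image" (384x512x3 uint8, blue, green, red), "camera_matrix" (3x3 intrinsics, pixels), "eye" and "rotation" of the camera in the world. Camera axes: x right, y up, looking along -z (the intrinsics and any distortion apply to the point x, -y, -z); pixel columns grow to the right and rows downward; lengths in mm; the calibration is good to about 2 mm. A picture is of the moment at which its call begins. There is no depth.
- ctrl.job_done(): hands the job in; it is judged then, once.
Trained networks look in a picture, given as the dict that the camera call returned (one of the last four; its "shot" number tells which), for a name from the list of things; names that differ only in an ending like _2 or _b are one class to them, and where a whole thing is asked for, a point or a joint stands for the part that bears it (a point fixed in the world has none). Each returns a list of dicts, best first, with "score" (0 to 1); they miss things now and then, are a little off and sometimes report something else, mostly with a low value. They report only what shows in the picture. A call takes as long as a camera call. They do not tell look-alikes from the thing itself.
- ctrl.regions_of(picture, query): "region" (384x512 bool, what is visible of it) and "rect" ([left, top, width, height] in pixels, round what is visible of it).
The state is a dict: "time": time; "joint_pos": joint angles; "joint_velocities": joint speeds; "joint_efforts": joint torques, N m; "ee_pos": TCP position; "eef_rot": TCP orientation; "wrist_force": force on the tool from outside, world axes, zero at the start; "ft_torque": the same for the moment, N m; "grip_width": finger opening in mm; "finger_force": force on a finger pad.
Only numpy, scipy, OpenCV 4.12 (cv2) and the standard library are available. Lean on these libraries where they do the work, as an engineer would, in place of code of your own. Each camera call takes 0.05 s, during which the arm holds its last target. There are 200 camera calls.

## Working session

There is one attempt and no reset: what is moved stays moved. The work goes in short steps, Python scripts to look and compute and a shell command to move; the robot and the scene stay as the last step left them, time stands still between calls to the robot, and variables do not carry over. Pictures are saved under pics/ and viewed, at most 10 in all, crops included, and the job is handed in when it is done.

```bash
mkdir -p pics
cat > h.py <<'E'
import numpy as np, cv2
from bench import ctrl
def ray(p,u,v):
    K=p["camera_matrix"]; d=np.array([(u-K[0][2])/K[0][0],-(v-K[1][2])/K[1][1],-1.])
    return np.array(p["eye"]),np.array(p["rotation"])@d
def onz(p,u,v,z):
    e,d=ray(p,u,v); return e+d*(z-e[2])/d[2]
def proj(p,X):
    c=np.array(p["rotation"]).T@(np.array(X)-p["eye"]); K=np.array(p["camera_matrix"])
    q=K@np.array([c[0],-c[1],-c[2]]); return q[:2]/q[2]
E
python3 - <<'E'
from h import *
np.set_printoptions(precision=1,suppress=True)
print({k:np.round(v,2) for k,v in ctrl.read_state().items()})
for n in("side","top"):
    p=ctrl.camera(n); cv2.imwrite(f"pics/{n}0.png",p["image"]); print(n,p.keys(),p["eye"],np.array(p["rotation"]).tolist(),np.array(p["camera_matrix"]).tolist())
    for q in["freezer","flap","flap_tab","stop_box","stop_head","reader","bottle","rack"]:
        for r in ctrl.regions_of(p,q)[:3]:
            m=r["region"]; v,u=np.nonzero(m); print(q,round(r["score"],2),r["rect"],u.mean().round(1),v.mean().round(1))
E
```

```text
{'time': np.float64(0.0), 'joint_pos': array([ 79.2,  22.1,   0.4,  -0. , -68.4, -14.8]), 'joint_velocities': array([-0. , -0. , -0. , -0.1,  0. ,  0. ]), 'joint_efforts': array([  0. , -39.2,  18.8,   4.2,  -0. ,  -0. ]), 'ee_pos': array([269.8, 563.1, 230.2]), 'eef_rot': array([[ 0.9, -0.4, -0. ],
       [-0.4, -0.9, -0. ],
       [ 0. ,  0. , -1. ]]), 'wrist_force': array([-0.7, -0.4, -0. ]), 'ft_torque': array([ 0. , -0. ,  0.1]), 'finger_force': np.float64(0.0), 'grip_width': np.float64(85.63)}
side dict_keys(['image', 'camera_matrix', 'eye', 'rotation', 'shot']) [  80.2 -813.6  637.7] [[0.889749988984444, 0.21678960241235543, -0.4016805016279413], [-0.45623003113873684, 0.44958897913126156, -0.7679348335183508], [0.014110839426797573, 0.8665287174292626, 0.49892771628871074]] [[409.15590898784865, 0.0, 258.8163937498704], [0.0, 409.15590898784865, 192.37888942374312], [0.0, 0.0, 1.0]]
freezer 0.59 [226.5, 158.0, 101.8, 83.2] 272.8 198.8
flap 0.94 [228.5, 156.0, 77.1, 41.6] 264.6 177.4
flap_tab 0.79 [224.2, 157.1, 75.5, 37.8] 264.3 177.2
flap_tab 0.38 [189.9, 154.9, 40.5, 35.5] 
[... 590 characters left out ...]
23069496795556], [0.021290888424646746, 0.1831448636505214, 0.9828553591391366]] [[384.6868952032304, 0.0, 258.55605043600804], [0.0, 384.6868952032304, 183.02256674228596], [0.0, 0.0, 1.0]]
freezer 0.72 [201.7, 122.9, 71.3, 78.9] 235.7 159.8
flap 0.76 [198.0, 140.5, 69.9, 52.4] 233.8 165.0
flap 0.46 [199.3, 122.8, 72.4, 76.1] 235.4 160.1
flap_tab 0.93 [198.3, 138.4, 69.1, 55.8] 234.0 164.8
stop_box 0.62 [335.9, 199.2, 30.6, 28.8] 350.1 212.5
stop_head 0.71 [349.2, 202.7, 10.6, 13.6] 354.9 210.8
reader 0.78 [121.8, 165.4, 49.5, 37.4] 147.1 183.7
bottle 0.87 [148.5, 104.2, 22.1, 31.3] 158.4 119.2
rack 0.58 [317.5, 122.0, 33.9, 27.9] 335.3 133.2
rack 0.18 [151.2, 108.6, 20.5, 27.4] 158.7 119.5
```

View pics/top0.png

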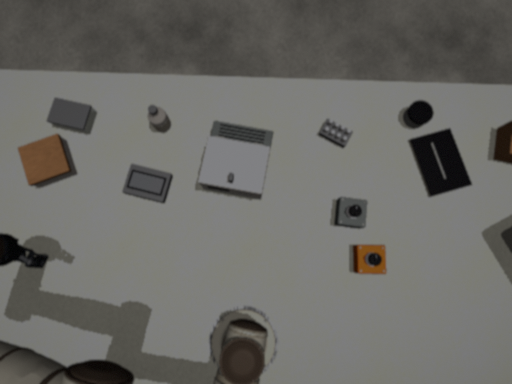

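View pics/side0.png

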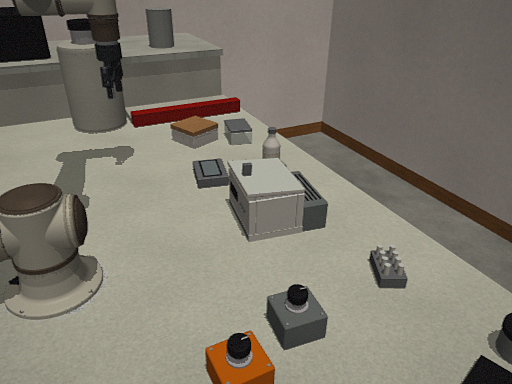

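Top view: grey stop box at (351,212), with an orange look-alike at (370,259). The freezer is at (235,160) with its tab at (231,177), the reader at (148,183), the bottle at (158,119) and the rack at (335,132). I'll fit the known shapes to the masks next.

```bash
cat >> h.py <<'E'
from scipy.optimize import minimize
def box(cx,cy,sx,sy,z0,z1): return np.array([[cx+a*sx/2,cy+b*sy/2,z] for a in(-1,1) for b in(-1,1) for z in(z0,z1)])
def cyl(r,z0,z1): return np.array([[r*np.cos(t),r*np.sin(t),z] for t in np.arange(0,6.28,.3) for z in(z0,z1)])
PARTS={"freezer":[box(0,0,150,200,0,133),box(110,0,70,200,0,80)],"stop_box":[box(0,0,90,90,0,60),cyl(20,78,98),cyl(22,60,64)],
"reader":[box(0,0,100,140,0,35)],"rack":[box(0,0,60,100,0,55)],"bottle":[cyl(30,0,150)],"stop_head":[cyl(20,78,98)]}
def mask(p,parts,x,y,a,S=4):
    m=np.zeros((384*S,512*S),np.uint8);c,s=np.cos(a),np.sin(a)
    for P in parts:
        W=np.c_[c*P[:,0]-s*P[:,1]+x,s*P[:,0]+c*P[:,1]+y,P[:,2]]
        cv2.fillConvexPoly(m,cv2.convexHull(np.array([(proj(p,w)+.5)*S for w in W]).astype(np.int32)),1)
    return cv2.resize(m.astype(np.float32),(512,384),interpolation=cv2.INTER_AREA)
def fit(obs,parts,x0):
    def c(q):
        t=0
        for p,m in obs:
            k=mask(p,parts,q[0],q[1],q[2]/100); t-=np.minimum(k,m).sum()/np.maximum(k,m).sum()
        return t/len(obs)
    r=min((minimize(c,[x0[0],x0[1],a],method="Nelder-Mead",options=dict(initial_simplex=[[x0[0],x0[1],a],[x0[0]+12,x0[1],a],[x0[0],x0[1]+12,a],[x0[0],x0[1],a+15]],xatol=.2,fatol=1e-4)) for a in(x0[2]*100,x0[2]*100+25,x0[2]*100-25)),key=lambda r:r.fun)
    return r.x/[1,1,100],-r.fun
E
python3 - <<'E'
from h import *
np.set_printoptions(precision=3,suppress=True)
P={n:ctrl.camera(n) for n in("top","side")}
G={"freezer":((235,160),(272,199)),"stop_box":((351,212),(297,314)),"stop_head":((355,211),(297,295)),"reader":((147,184),(209,173)),"rack":((335,133),(388,268)),"bottle":((158,119),(271,145))}
for n,g in G.items():
    obs=[]
    for (k,p),c in zip(P.items(),g):
        rs=[r for r in ctrl.regions_of(p,n) if abs(np.array(np.nonzero(r["region"])[::-1]).mean(1)-c).max()<10]
        if rs: obs.append((k,p,rs[0]["region"].astype(float)))
    z={"freezer":60,"stop_box":30,"stop_head":88,"bottle":75}.get(n,20)
    x0=[*onz(P["top"],*g[0],z)[:2],-.0]
    print(n,x0)
    for sel in(obs,)+tuple([o] for o in obs):
        print("  ",[o[0] for o in sel],*fit([o[1:] for o in sel],PARTS[n],x0))
E
```

```text
freezer [np.float64(573.3267176150508), np.float64(41.925157641347155), -0.0]
   ['top', 'side'] [541.116  40.458  -0.159] 0.9729998689158088
   ['top'] [541.11   40.209  -0.158] 0.9772711600259285
   ['side'] [541.733  41.598  -0.165] 0.9715770201395418
stop_box [np.float64(415.2546746877504), np.float64(-344.04631755271447), -0.0]
   ['top', 'side'] [ 411.332 -340.963   -0.07 ] 0.9318726591286703
   ['top'] [ 411.035 -341.539   -0.059] 0.9488847583643123
   ['side'] [ 412.607 -338.555   -0.119] 0.9284325563309662
stop_head [np.float64(411.9985866256184), np.float64(-341.60488764917835), -0.0]
   ['top', 'side'] [ 411.937 -341.499    0.394] 0.8830949262904805
   ['top'] [ 411.731 -341.421    0.362] 0.9194005670311867
   ['side'] [ 412.068 -339.546   -0.215] 0.8545642846574937
reader [np.float64(493.0575009998031), np.float64(333.3494221697789), -0.0]
   ['top', 'side'] [494.16  331.872  -0.226] 0.9455109572866749
   ['top'] [494.098 332.058  -0.22 ] 0.9597996573085541
   ['side'] [494.133 331.07   -0.234] 0.9348641049671977
rack [np.float64(688.4640894745106), np.float64(-297.1903143413123), -0.0]
   ['side'] [ 688.003 -298.656   -0.502] 0.7870763560612131
   ['side'] [ 688.003 -298.656   -0.502] 0.7870763560612131
bottle [np.float64(701.1566294010767), np.float64(298.58203238723996), -0.0]
   ['side'] [705.664 300.551  -0.279] 0.5439947206335239
   ['side'] [705.664 300.551  -0.279] 0.5439947206335239
```

```bash
python3 -m handwheel '[[28,-30,0,0,0,0,1],[28,-30,0,0,0,0,1],[28,-30,0,0,0,0,1],[28,-30,0,0,0,0,1],[28,-30,0,0,0,0,1],[28,-30,0,0,0,0,1],[28,-30,0,0,0,0,1],[28,-30,0,0,0,0,1]]' 40
python3 -m handwheel '[[0,-40,0,0,0,0,1],[0,-40,0,0,0,0,1],[0,-40,0,0,0,0,1],[0,-40,0,0,0,0,1],[0,-40,0,0,0,0,1],[0,-40,0,0,0,0,1],[0,-40,0,0,0,0,1],[0,-40,0,0,0,0,1]]'
python3 -m handwheel '[[-9,-40,0,0,0,0,1],[-9,-40,0,0,0,0,1],[-9,-40,0,0,0,0,1],[-9,-40,0,0,0,0,1],[-9,-40,0,0,0,0,1],[-9,-40,0,0,0,0,1],[-9,-40,0,0,0,0,1],[0,0,0,0,0,0,1]]'
python3 -c "
from h import *
print(ctrl.read_state()['joint_pos'])"
```

```text
time: 2.27
ee_pos: [495.1, 322.0, 231.7]
eef_rot: [[0.902, -0.432, 0.0], [-0.432, -0.902, 0.0], [0.0, -0.001, -1.0]]
wrist_force: [0.5, -0.4, -0.0]
grip_width: 85.2
finger_force: 0.0
time: 2.93
ee_pos: [493.6, 1.8, 231.7]
eef_rot: [[0.902, -0.432, 0.001], [-0.432, -0.902, 0.0], [0.001, -0.001, -1.0]]
wrist_force: [0.2, -0.1, -0.4]
grip_width: 85.4
finger_force: 0.0
time: 3.6
ee_pos: [429.3, -281.6, 231.3]
eef_rot: [[0.899, -0.439, -0.0], [-0.439, -0.899, -0.001], [0.0, 0.001, -1.0]]
wrist_force: [-0.0, -0.5, -0.6]
grip_width: 85.2
finger_force: 0.0
[-15.08912656  11.1414681  -15.03665705   0.07974026 -63.8264823
  79.04116466]
```

```bash
python3 -m handwheel '[[-9,-30,0,0,0,0,1],[-8,-29,0,0,0,0,1],[0,0,-30,0,0,0,1],[0,0,-30,0,0,0,1],[0,0,-30,0,0,0,1],[0,0,-30,0,0,0,1],[0,0,-16,0,0,0,1],[0,0,0,0,0,0,1]]' 40
python3 - <<'E'
from h import *
p=ctrl.camera("side"); cv2.imwrite("pics/s1.png",cv2.resize(p["image"][220:380,180:400],(770,560)))
s=ctrl.read_state();print(s["ee_pos"],s["joint_pos"])
E
```

```text
time: 4.27
ee_pos: [411.5, -333.9, 91.5]
eef_rot: [[0.901, -0.433, -0.008], [-0.433, -0.902, 0.004], [-0.009, -0.0, -1.0]]
wrist_force: [-0.9, 0.7, 0.1]
grip_width: 85.2
finger_force: 0.0
[ 413.10713815 -334.83014792   93.83885643] [-2.15346755e+01  2.14667122e+01 -2.28705661e+01  5.53824214e-03
 -4.59042212e+01  8.59459088e+01]
```

View pics/s1.png

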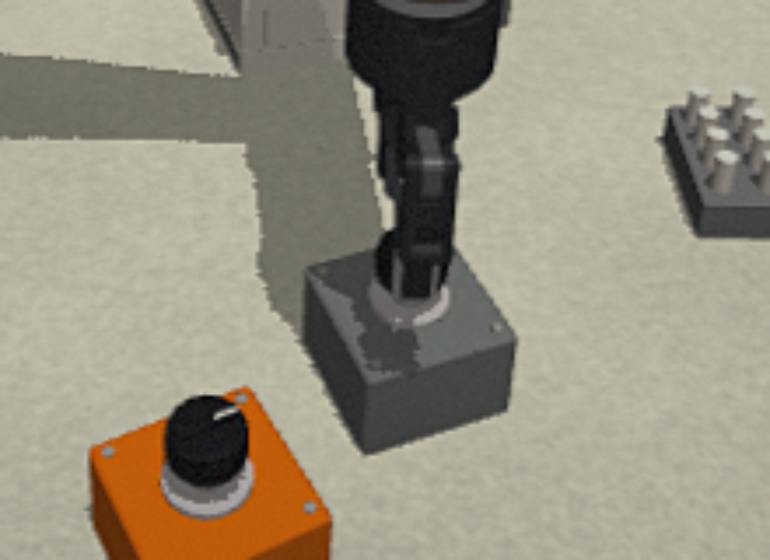

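The fingers straddle the grey box's head, as seen around (410,265) in the crop. I'll correct y by -6, go down and close.

```bash
python3 -m handwheel '[[-1,-6,0,0,0,0,1],[0,0,-10,0,0,0,1],[0,0,-8,0,0,0,1],[0,0,0,0,0,0,1],[0,0,0,0,0,0,0],[0,0,0,0,0,0,0],[0,0,0,0,0,0,0],[0,0,0,0,0,0,0]]' 40
python3 -m handwheel '[[0,0,0,0,0,0,0],[0,0,0,0,0,0,0],[0,0,0,0,0,0,0],[0,0,0,0,0,0,0],[0,0,0,0,0,0,0],[0,0,0,0,0,0,0],[0,0,0,0,0,0,0],[0,0,0,0,0,0,0]]'
```

```text
time: 4.98
ee_pos: [413.5, -340.9, 77.6]
eef_rot: [[0.902, -0.432, 0.001], [-0.432, -0.902, 0.0], [0.001, -0.001, -1.0]]
wrist_force: [7.6, 21.1, -0.7]
grip_width: 39.2
finger_force: 28.8
time: 5.65
ee_pos: [413.7, -340.5, 77.7]
eef_rot: [[0.902, -0.432, 0.001], [-0.432, -0.902, 0.001], [0.001, -0.001, -1.0]]
wrist_force: [1.2, 5.0, 1.6]
grip_width: 38.3
finger_force: 41.3
```

```bash
python3 -m handwheel '[[0,0,-2,0,0,0,0],[0,0,-2,0,0,0,0],[0,0,-2,0,0,0,0],[0,0,-1,0,0,0,0],[0,0,0,0,0,0,0],[0,0,0,0,0,0,0],[0,0,0,0,0,0,0],[0,0,0,0,0,0,0]]' 50
```

```text
time: 6.32
ee_pos: [413.8, -340.6, 72.5]
eef_rot: [[0.902, -0.431, 0.002], [-0.431, -0.902, -0.0], [0.001, -0.001, -1.0]]
wrist_force: [-0.6, 8.2, 12.0]
grip_width: 38.4
finger_force: 52.6
```

```bash
python3 -m handwheel '[[0,0,-2,0,0,0,0],[0,0,0,0,0,0,0],[0,0,0,0,0,0,0],[0,0,0,0,0,0,0],[0,0,0,0,0,0,0],[0,0,0,0,0,0,0],[0,0,0,0,0,0,0],[0,0,0,0,0,0,0]]' 60
```

```text
time: 6.98
ee_pos: [413.9, -340.7, 72.2]
eef_rot: [[0.903, -0.431, 0.002], [-0.431, -0.903, -0.001], [0.002, -0.0, -1.0]]
wrist_force: [-3.7, 11.0, 22.1]
grip_width: 37.9
finger_force: 60.2
```

Bottomed out: the force went up without further travel. Now I'll turn clockwise, easing the push slightly.

```bash
python3 -m handwheel '[[0,0,2,0,0,-0.1,0],[0,0,0,0,0,-0.12,0],[0,0,0,0,0,-0.12,0],[0,0,0,0,0,-0.12,0],[0,0,0,0,0,-0.12,0],[0,0,0,0,0,-0.12,0],[0,0,0,0,0,-0.12,0],[0,0,0,0,0,-0.12,0]]'
python3 -m handwheel '[[0,0,0,0,0,-0.08,0],[0,0,0,0,0,-0.08,0],[0,0,0,0,0,-0.06,0],[0,0,0,0,0,-0.06,0],[0,0,0,0,0,0,0],[0,0,0,0,0,0,0],[0,0,0,0,0,0,0],[0,0,0,0,0,0,0]]'
python3 -c "
from h import *
s=ctrl.read_state();print(s['joint_pos'],s['ft_torque'],s['wrist_force'])"
```

```text
time: 7.65
ee_pos: [413.7, -340.5, 72.5]
eef_rot: [[0.179, -0.984, 0.001], [-0.984, -0.179, 0.0], [0.0, -0.001, -1.0]]
wrist_force: [0.1, 8.1, 12.9]
grip_width: 38.1
finger_force: 60.0
time: 8.32
ee_pos: [413.7, -340.4, 72.5]
eef_rot: [[-0.089, -0.996, 0.0], [-0.996, 0.089, -0.001], [0.001, -0.0, -1.0]]
wrist_force: [-0.8, 9.2, 11.6]
grip_width: 38.1
finger_force: 60.1
[-2.20820070e+01  2.33696870e+01 -2.37307049e+01  3.82700455e-02
 -4.28838754e+01  1.69557953e+01] [2.56861452 0.38546823 1.26347981] [-0.84237973  9.23467557 11.6172893 ]
```

Reached the stop: reaction moment 1.26 N·m after a 1.21 rad turn. Release and lift.

```bash
python3 -m handwheel '[[0,0,2,0,0,0.02,0],[0,0,2,0,0,0,0],[0,0,2,0,0,0,0],[0,0,0,0,0,0,1],[0,0,0,0,0,0,1],[0,0,0,0,0,0,1],[0,0,0,0,0,0,1],[0,0,0,0,0,0,1]]'
python3 -m handwheel '[[0,0,0,0,0,0,1],[0,0,20,0,0,0,1],[0,0,30,0,0,0,1],[0,0,35,0,0,0,1],[0,0,35,0,0,0,1],[0,0,35,0,0,0,1],[0,0,0,0,0,0,1],[0,0,0,0,0,0,1]]'
python3 - <<'E'
from h import *
# targets
f=np.array([541.1,40.4]);a=-.159;ex=np.array([np.cos(a),np.sin(a)]);ey=np.array([-ex[1],ex[0]])
print("ex",ex,"hinge",f+75*ex)
for t in(0,.05,.1,.3,.6,.9,1.2,1.5,1.55):
    c,s=np.cos(t),np.sin(t);r=np.array([-127*c+29*s,127*s+29*c]);print(t,f+(75+r[0])*ex,127+r[1], r)
p=ctrl.camera("top");q=ctrl.camera("side")
for P in(p,q):
    for k in (0,.05,.1):
        c,s=np.cos(k),np.sin(k);r=np.array([-127*c+40*s,127*s+40*c])
        X=np.r_[f+(75+r[0])*ex,127+r[1]];print(k,proj(P,X))
cv2.imwrite("pics/m.png",np.hstack([cv2.resize(p["image"][115:210,190:285],(380,560),interpolation=2),cv2.resize(q["image"][140:250,215:335],(400,560),interpolation=2)]))
E
```

```text
time: 8.98
ee_pos: [412.7, -341.5, 76.1]
eef_rot: [[-0.077, -0.997, -0.0], [-0.997, 0.077, 0.0], [-0.0, 0.0, -1.0]]
wrist_force: [-0.3, 0.4, -0.0]
grip_width: 85.5
finger_force: 0.0
time: 9.65
ee_pos: [413.9, -341.9, 233.7]
eef_rot: [[-0.076, -0.997, 0.005], [-0.997, 0.076, -0.002], [0.002, -0.005, -1.0]]
wrist_force: [-0.5, -0.1, -0.5]
grip_width: 85.3
finger_force: 0.0
ex [ 0.98738611 -0.1583309 ] hinge [615.1539581   28.52518251]
0 [489.75592239  48.63320679] 156.0 [-127.   29.]
0.05 [491.34375066  48.37859284] 162.31111204883018 [-125.39188716   35.31111205]
0.1 [493.24103998  48.0743557 ] 168.53396470720992 [-123.47035991   41.53396471]
0.3 [503.81862277  46.3782024 ] 192.2358244306327 [-112.75764813   65.23582443]
0.6 [527.82657708  42.52844092] 222.64432695355015 [-88.44299137  95.64432695]
0.9 [559.63522625  37.42781007] 244.50920660253965 [-56.22798559 117.5092066 ]
1.2 [596.40319838  31.53193401] 255.87733879766125 [-18.99030133 128.8773388 ]
1.5 [634.84612004  25.3674738 ] 255.7332421470783 [ 19.94373    128.73324215]
1.55 [641.17433293  24.35272219] 254.575588058338 [ 26.35278603 127.57558806]
0 [230.37976982 178.61707061]
0.05 [230.41337028 177.4955786 ]
0.1 [230.46993496 176.26797476]
0 [245.09291059 165.97070127]
0.05 [245.8869257  163.67961728]
0.1 [246.80067801 161.40325891]
```

View pics/m.png

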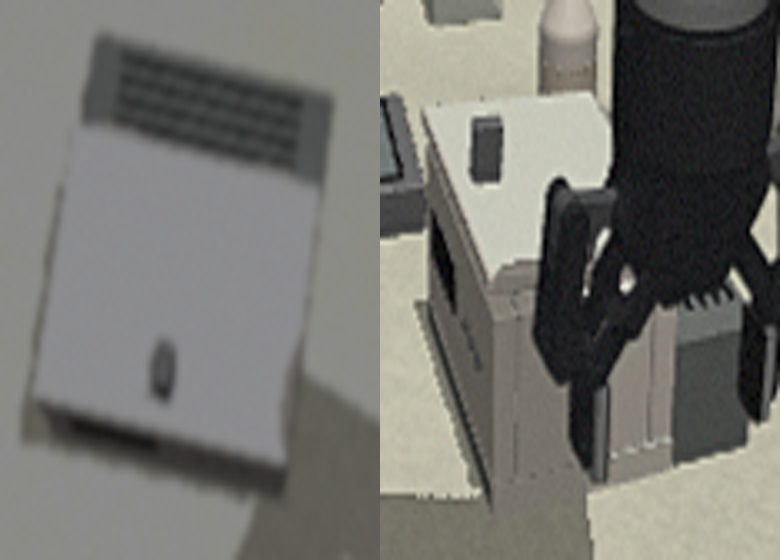

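The tab top in the side view is at about full-image (247,163), which puts the flap at ≈0.06 rad with the grip point near (492,48,164). I'll move over it while turning the tool.

```bash
python3 -m handwheel '[[5,24.5,0,0,0,0.093,1],[5,24.5,0,0,0,0.093,1],[5,24.5,0,0,0,0.093,1],[5,24.5,0,0,0,0.093,1],[5,24.5,0,0,0,0.093,1],[5,24.5,0,0,0,0.093,1],[5,24.5,0,0,0,0.093,1],[5,24.5,0,0,0,0.093,1]]'
python3 -m handwheel '[[5,24.5,0,0,0,0.093,1],[5,24.5,0,0,0,0.093,1],[5,24.5,0,0,0,0.093,1],[5,24.5,0,0,0,0.093,1],[5,24.5,0,0,0,0.093,1],[5,24.5,0,0,0,0.093,1],[5,24.5,0,0,0,0.093,1],[5,24.5,0,0,0,0.093,1]]'
python3 -m handwheel '[[0,0,0,0,0,0,1],[0,0,0,0,0,0,1],[0,0,0,0,0,0,1],[0,0,0,0,0,0,1],[0,0,0,0,0,0,0.6],[0,0,0,0,0,0,0.6],[0,0,0,0,0,0,0.6],[0,0,0,0,0,0,0.6]]'
```

```text
time: 10.42
ee_pos: [452.1, -144.1, 229.5]
eef_rot: [[0.623, -0.782, -0.004], [-0.782, -0.623, 0.0], [-0.003, 0.003, -1.0]]
wrist_force: [-0.2, 0.1, 0.3]
grip_width: 85.3
finger_force: 0.0
time: 11.08
ee_pos: [492.2, 51.6, 229.4]
eef_rot: [[0.988, -0.154, -0.004], [-0.154, -0.988, -0.001], [-0.004, 0.002, -1.0]]
wrist_force: [-0.5, -0.3, 0.4]
grip_width: 85.6
finger_force: 0.0
time: 11.75
ee_pos: [493.0, 50.2, 231.4]
eef_rot: [[0.987, -0.159, 0.0], [-0.159, -0.987, 0.0], [0.0, -0.0, -1.0]]
wrist_force: [-0.7, -0.8, 0.5]
grip_width: 51.2
finger_force: 0.0
```

```bash
python3 -m handwheel '[[0,-2,-20,0,0,0,0.6],[0,0,-20,0,0,0,0.6],[0,0,-20,0,0,0,0.6],[0,0,-15,0,0,0,0.6],[0,0,-7,0,0,0,0.6],[0,0,0,0,0,0,0.6],[0,0,0,0,0,0,0.6],[0,0,0,0,0,0,0.6]]' 40
python3 -m handwheel '[[0,0,0,0,0,0,0],[0,0,0,0,0,0,0],[0,0,0,0,0,0,0],[0,0,0,0,0,0,0],[0,0,0,0,0,0,0],[0,0,0,0,0,0,0],[0,0,0,0,0,0,0],[0,0,0,0,0,0,0]]' 40
```

```text
time: 12.42
ee_pos: [493.9, 48.9, 150.5]
eef_rot: [[0.987, -0.158, 0.002], [-0.158, -0.987, 0.001], [0.002, -0.001, -1.0]]
wrist_force: [0.3, 0.6, 0.4]
grip_width: 51.4
finger_force: 0.0
time: 13.08
ee_pos: [493.3, 49.2, 149.7]
eef_rot: [[0.987, -0.158, 0.001], [-0.158, -0.987, 0.001], [0.001, -0.001, -1.0]]
wrist_force: [-2.5, 5.4, 3.2]
grip_width: 13.3
finger_force: 42.3
```

Run:
```python
import numpy as np
ex=np.array([.987,-.158]);R=130.4;ph=np.radians(18.6)+np.arange(17)*.095
P=np.c_[np.outer(-R*np.cos(ph),ex),R*np.sin(ph)]
print(np.diff(P,axis=0).round(1).tolist()); print(P[-1]+[615.2,28.5,127-19])
```

```text
[[4.4, -0.7, 11.5], [5.5, -0.9, 11.1], [6.5, -1.0, 10.5], [7.5, -1.2, 9.8], [8.4, -1.3, 9.0], [9.2, -1.5, 8.2], [9.9, -1.6, 7.3], [10.5, -1.7, 6.3], [11.1, -1.8, 5.3], [11.5, -1.8, 4.2], [11.8, -1.9, 3.0], [12.1, -1.9, 1.9], [12.2, -2.0, 0.7], [12.2, -2.0, -0.4], [12.1, -1.9, -1.6], [11.9, -1.9, -2.8]]
[650.0050528   22.92837047 233.54141595]
```

```bash
python3 -m handwheel '[[4.4,-0.7,11.5,0,0,0,0],[5.5,-0.9,11,0,0,0,0],[6.5,-1,10.5,0,0,0,0],[7.5,-1.2,10,0,0,0,0],[8.5,-1.3,9,0,0,0,0],[9,-1.5,8,0,0,0,0],[10,-1.6,7.3,0,0,0,0],[0,0,0,0,0,0,0]]' 40
```

```text
time: 13.75
ee_pos: [543.7, 41.1, 216.3]
eef_rot: [[0.987, -0.159, -0.004], [-0.159, -0.987, 0.001], [-0.004, -0.0, -1.0]]
wrist_force: [-4.4, 6.4, 4.4]
grip_width: 13.0
finger_force: 40.8
```

```bash
python3 -m handwheel '[[10.5,-1.7,6.3,0,0,0,0],[11,-1.8,5.3,0,0,0,0],[11.5,-1.8,4.2,0,0,0,0],[12,-1.9,3,0,0,0,0],[12,-1.9,1.9,0,0,0,0],[12,-2,0.7,0,0,0,0],[12,-2,-0.4,0,0,0,0],[0,0,0,0,0,0,0]]' 40
python3 -m handwheel '[[12,-2,-1.6,0,0,0,0],[12,-2,-2.8,0,0,0,0],[4,-0.6,-1.2,0,0,0,0],[0,0,0,0,0,0,0],[0,0,0,0,0,0,0],[0,0,0,0,0,0,0],[0,0,0,0,0,0,0],[0,0,0,0,0,0,0]]' 40
python3 - <<'E'
from h import *
p=ctrl.camera("top");q=ctrl.camera("side")
cv2.imwrite("pics/m2.png",np.hstack([cv2.resize(p["image"][105:210,180:285],(380,560),interpolation=2),cv2.resize(q["image"][100:250,200:335],(420,560),interpolation=2)]))
E
```

```text
time: 14.42
ee_pos: [626.9, 27.9, 238.0]
eef_rot: [[0.987, -0.158, 0.001], [-0.158, -0.987, 0.0], [0.001, -0.001, -1.0]]
wrist_force: [0.3, 4.1, 4.3]
grip_width: 13.1
finger_force: 41.9
time: 15.08
ee_pos: [654.5, 23.5, 233.0]
eef_rot: [[0.987, -0.158, 0.003], [-0.158, -0.987, 0.001], [0.003, -0.001, -1.0]]
wrist_force: [1.8, 4.3, 5.3]
grip_width: 13.1
finger_force: 43.6
```

View pics/m2.png

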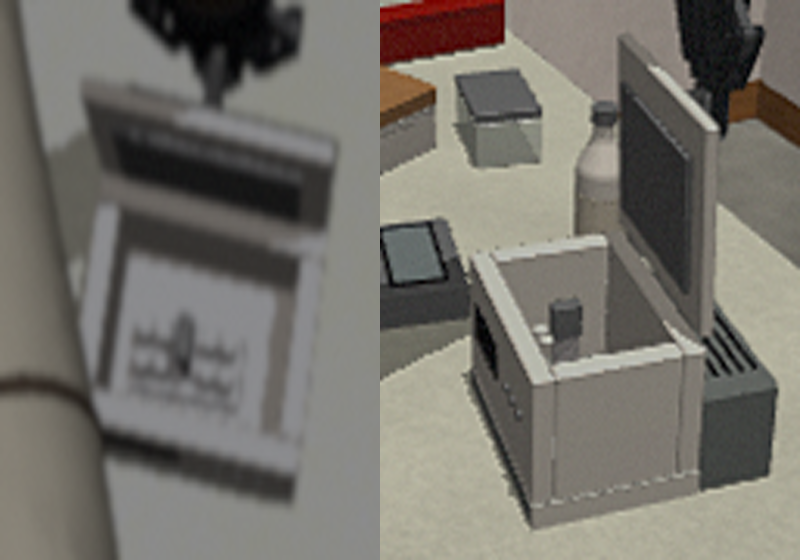

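The flap stands upright at roughly 1.6 rad and the cassette is visible in the well: grip at crop (183,350) in the top view and (566,325) in the side view. I'll release the tab, lift clear and locate the cassette.

```bash
python3 -m handwheel '[[0,0,0,0,0,0,0.5],[0,0,0,0,0,0,0.5],[0,0,0,0,0,0,0.5],[0,0,0,0,0,0,0.5],[2,0,10,0,0,0,0.5],[2,0,20,0,0,0,0.5],[0,0,30,0,0,0,0.5],[0,0,30,0,0,0,0.5]]' 40
python3 - <<'E'
from h import *
np.set_printoptions(precision=3,suppress=True)
P={n:ctrl.camera(n) for n in("top","side")}
for n,p in P.items():
    for r in ctrl.regions_of(p,"cassette")[:3]: v,u=np.nonzero(r["region"]); print(n,r["score"],r["rect"],u.mean(),v.mean(), cv2.minAreaRect(np.c_[u,v].astype(np.float32)))
p,q=P.values()
# grip block top centre z=112: top crop guess, side crop guess
t=onz(p,180+183*105/380,105+330*105/560,112); s=onz(q,200+(566-380)*135/420,100+303*150/560,112); print(t,s)
cv2.imwrite("pics/m3.png",np.hstack([cv2.resize(p["image"][140:200,195:255],(400,560),interpolation=2),cv2.resize(q["image"][160:220,230:290],(400,560),interpolation=2)]))
E
```

```text
time: 15.85
ee_pos: [657.2, 22.3, 322.8]
eef_rot: [[0.987, -0.158, -0.002], [-0.158, -0.987, -0.001], [-0.002, 0.001, -1.0]]
wrist_force: [0.1, -0.7, -0.6]
grip_width: 42.8
finger_force: 0.0
top 0.55 [217.7, 161.2, 29.6, 23.1] 231.2224824355972 173.2552693208431 ((231.37728881835938, 172.2332763671875), (29.995132446289062, 16.213584899902344), 7.765166282653809)
side 0.5 [249.1, 181.4, 16.3, 18.6] 257.5945945945946 188.95675675675676 ((257.0, 189.0), (16.0, 14.0), 90.0)
[537.974  52.565 112.   ] [533.574  48.602 112.   ]
```

View pics/m3.png

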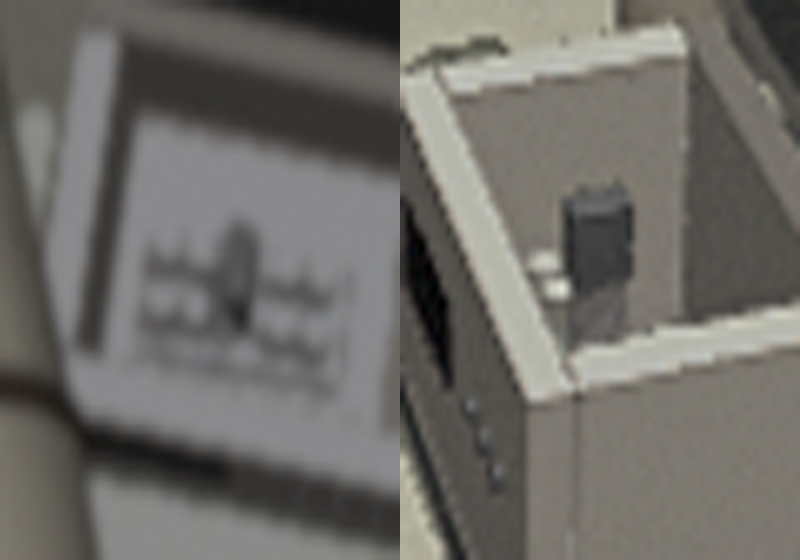

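The flap stays up. Block-top centre is at crop (238,257) in the top view and (598,196) in the side view, and the vial rows slope about 8-10°, parallel to the freezer.

Run:
```python
from h import *
np.set_printoptions(precision=3,suppress=True)
P={n:ctrl.camera(n) for n in("top","side")}
p,q=P.values()
print(onz(p,195+238/6.667,140+257/9.333,112),onz(q,230+198/6.667,160+196/9.333,112))
obs=[(p,r["region"].astype(float)) for r in ctrl.regions_of(p,"cassette")[:1]]
C=[box(0,0,44,100,20,36),box(0,0,28,14,84,112)]+[np.array(cyl(8,36,72))+[a,b,0] for a in(-11,11) for b in(-37,-14,14,37)]
print(fit(obs,C,[536,50,-.15]))
```

```text
[535.867  52.077 112.   ] [533.778  49.514 112.   ]
(array([533.973,  53.941,  -0.122]), np.float64(0.9093968766828218))
```

```bash
python3 -m handwheel '[[-20,5,0,0,0,0,0.6],[-25,6,0,0,0,0,0.6],[-25,6,0,0,0,0,0.6],[-25,6,0,0,0,0,0.6],[-20,5,0,0,0,0,0.6],[-8,1,0,0,0,0,0.6],[0,0,0,0,0,0,0.6],[0,0,0,0,0,0,0.6]]'
python3 -m handwheel '[[0,0,-30,0,0,0,0.6],[0,0,-30,0,0,0,0.6],[0,0,-30,0,0,0,0.6],[0,0,-30,0,0,0,0.6],[0,0,-30,0,0,0,0.6],[0,0,-15,0,0,0,0.6],[0,0,0,0,0,0,0.6],[0,0,0,0,0,0,0.6]]'
```

```text
time: 16.87
ee_pos: [534.6, 51.7, 321.9]
eef_rot: [[0.987, -0.158, 0.0], [-0.158, -0.987, -0.0], [0.0, 0.0, -1.0]]
wrist_force: [0.8, 0.4, 0.2]
grip_width: 51.0
finger_force: 0.0
time: 17.53
ee_pos: [535.2, 51.4, 156.0]
eef_rot: [[0.987, -0.158, -0.002], [-0.158, -0.987, -0.002], [-0.002, 0.002, -1.0]]
wrist_force: [0.0, 0.7, 1.0]
grip_width: 51.2
finger_force: 0.0
```

```bash
python3 -m handwheel '[[0,0,-20,0,0,0,0.6],[0,0,-20,0,0,0,0.6],[0,0,-18,0,0,0,0.6],[0,0,-10,0,0,0,0.6],[0,0,-6,0,0,0,0.6],[0,0,0,0,0,0,0.6],[0,0,0,0,0,0,0.6],[0,0,0,0,0,0,0.6]]' 40
python3 -m handwheel '[[0,0,0,0,0,0,0],[0,0,0,0,0,0,0],[0,0,0,0,0,0,0],[0,0,0,0,0,0,0],[0,0,0,0,0,0,0],[0,0,0,0,0,0,0],[0,0,0,0,0,0,0],[0,0,0,0,0,0,0]]' 40
```

```text
time: 18.2
ee_pos: [535.5, 52.1, 84.3]
eef_rot: [[0.987, -0.158, 0.003], [-0.158, -0.987, 0.001], [0.002, -0.001, -1.0]]
wrist_force: [0.9, -0.1, 0.3]
grip_width: 51.3
finger_force: 0.0
time: 18.87
ee_pos: [535.0, 52.0, 83.8]
eef_rot: [[0.987, -0.158, 0.002], [-0.158, -0.987, 0.0], [0.001, -0.001, -1.0]]
wrist_force: [-0.5, 1.3, 5.2]
grip_width: 13.3
finger_force: 40.6
```

```bash
python3 -m handwheel '[[0,0,0,0,0,0,0],[0,0,10,0,0,0,0],[0,0,20,0,0,0,0],[0,0,25,0,0,0,0],[0,0,30,0,0,0,0],[0,0,30,0,0,0,0],[0,0,30,0,0,0,0],[0,0,20,0,0,0,0]]' 60
python3 -m handwheel '[[0,0,5,0,0,0,0],[0,0,0,0,0,0,0],[0,0,0,0,0,0,0],[0,0,0,0,0,0,0],[0,10,0,0,0,0,0],[0,20,0,0,0,-0.02,0],[-3,20,0,0,0,-0.02,0],[-4,20,0,0,0,-0.02,0]]'
```

```text
time: 19.53
ee_pos: [534.5, 51.6, 250.8]
eef_rot: [[0.987, -0.158, 0.002], [-0.158, -0.987, 0.001], [0.002, -0.001, -1.0]]
wrist_force: [-0.1, -0.5, -1.9]
grip_width: 12.9
finger_force: 58.3
time: 20.2
ee_pos: [526.9, 122.7, 251.3]
eef_rot: [[0.976, -0.219, -0.003], [-0.219, -0.976, -0.001], [-0.002, 0.002, -1.0]]
wrist_force: [0.7, -0.0, -1.6]
grip_width: 13.2
finger_force: 58.4
```

```bash
python3 -m handwheel '[[-4,25,0,0,0,0,0],[-5,30,0,0,0,0,0],[-5,30,0,0,0,0,0],[-5,30,0,0,0,0,0],[-5,30,0,0,0,0,0],[-5,30,0,0,0,0,0],[-3,20,0,0,0,0,0],[-1,11,0,0,0,0,0]]'
python3 -m handwheel '[[0,0,-10,0,0,0,0],[0,0,-15,0,0,0,0],[0,0,-15,0,0,0,0],[0,0,-12,0,0,0,0],[0,0,0,0,0,0,0],[0,0,0,0,0,0,0],[0,0,0,0,0,0,0],[0,0,0,0,0,0,0]]'
python3 - <<'E'
from h import *
p=ctrl.camera("top");q=ctrl.camera("side")
print(ctrl.read_state()["ee_pos"])
cv2.imwrite("pics/m4.png",np.hstack([cv2.resize(p["image"][90:230,100:380],(400,200),interpolation=2),cv2.resize(q["image"][60:340,120:400],(400,400),interpolation=2)[:200],]))
cv2.imwrite("pics/m4.png",np.hstack([cv2.resize(p["image"][80:240,100:380],(400,560),interpolation=2),cv2.resize(q["image"][60:340,150:350],(400,560),interpolation=2)]))
E
```

```text
time: 20.87
ee_pos: [493.2, 330.4, 251.1]
eef_rot: [[0.977, -0.215, -0.002], [-0.215, -0.977, -0.002], [-0.002, 0.002, -1.0]]
wrist_force: [-0.3, -1.0, -1.2]
grip_width: 12.9
finger_force: 58.4
time: 21.53
ee_pos: [495.0, 327.7, 202.0]
eef_rot: [[0.976, -0.217, 0.001], [-0.217, -0.976, 0.001], [0.001, -0.001, -1.0]]
wrist_force: [0.0, 0.8, -0.8]
grip_width: 12.8
finger_force: 58.3
[494.7828096  327.85069255 201.92143543]
```

View pics/m4.png

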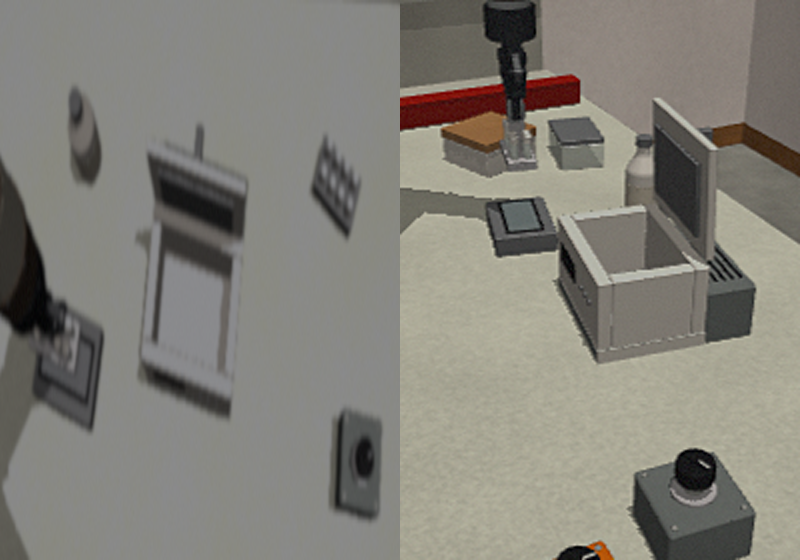

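The cassette is held upright above the reader, with the flap up, the stop head up and the bystanders in place. I'll trim 4 mm in y, let it settle and hand in.

```bash
python3 -m handwheel '[[0,4,-2,0,0,0,0],[0,0,0,0,0,0,0],[0,0,0,0,0,0,0],[0,0,0,0,0,0,0],[0,0,0,0,0,0,0],[0,0,0,0,0,0,0],[0,0,0,0,0,0,0],[0,0,0,0,0,0,0]]' && python3 -c "
from bench import ctrl
print(ctrl.job_done())"
```

```text
time: 22.3
ee_pos: [494.4, 331.7, 199.0]
eef_rot: [[0.976, -0.217, -0.0], [-0.217, -0.976, -0.0], [-0.0, 0.0, -1.0]]
wrist_force: [-0.1, -0.7, -1.0]
grip_width: 13.3
finger_force: 58.4
the job is handed in; nothing more can be done
None
```

I handed the job in at about 22 s: stop button pressed and turned to its stop, flap standing open, cassette held upright about 10 cm above the reader window, bottle and rack left alone; the hand-in returned no verdict.

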